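# Firmness check on a bamboo shoot

## Robot

A 7-joint arm with a two-finger parallel gripper is mounted at the origin on the work surface. World frame = base frame: x ahead of the robot, y to its left, z up, the work surface at z = 0. Lengths are in m, angles in rad, forces in N, time in s.
With the tool pointing down it reaches from about 0.35 to 0.9 m from the base axis. Payload 8.1 kg.
Tool frame: the origin (TCP) lies at the very end of the fingers, on their centre line; the grasp point (between the pads) lies 19 mm behind it (ctrl.hold_point_z is the distance from the TCP to the grasp point, in m); z points along the fingers, y is the direction in which the jaws open and shut (so a half turn about z gives the same grasp; the last joint's range is limited). The gripper opens to 85 mm and grips with 20 to 120 N. Pads are 22 mm wide; open, the fingers measure 114 mm over their backs; the gripper's body (76 mm by 85 mm) begins 54 mm behind the grasp point. The pads swing forward as they close: fully open they stand 13 mm farther back than shut.
Start: joints at [1.199, 0.434, 0.025, 1.573, -0.012, 1.134, -0.075], TCP at [0.166, -0.603, 0.231] pointing down, gripper open.
Joint ranges: [-2.62, 2.62], [-0.44, 2.09], [-1.27, 1.32], [0.08, 2.57], [-1.32, 4.46], [0.12, 2], [-2.74, 2.74]. Speed limits (rad/s): [2.22, 2.22, 3.01, 3.01, 3.14, 3.14, 3.14].

## Interface

Orientations are given as a rotation vector (axis times angle).
In Python, from rig import ctrl, imaging gives the robot as it stands.
- The arm moves only by the shell command python3 -m jog 'ROWS'. ROWS is text: rows parted by semicolons, each of 7 numbers parted by spaces: the shift along the tool's x, y, z in units of 25 mm (1.0 is 25 mm), then the turn, a rotation vector about the tool's x, y, z in rad, then the closure, from -1 (fully open) to 1 (shut). A call has exactly 10 rows; each row is the pose to reach, as a shift and turn from the pose measured when the call began, along the tool's axes at that moment; what a row does not reach only later rows make up. A row lasts 1/12 s, in which the tool goes at most 41.7 mm and 7.16 degrees, less where a joint would pass 70% of its speed; a pose out of reach is approached as far as the arm can. A call with a gripper value outside its range is refused whole. The fingers move at their own pace and stop on an object; the grip force is fixed at half the most. Time passes only in rows, so rows that repeat a pose let the fingers close, or fill a call up. It gives the time, the measured TCP pose, the force and the opening at its end, in the units of the state.
- ctrl.state(): the state, without advancing time (a new reading comes with each control period).
- imaging.get_image(name): name is "scene" or "top" or "wrist"; returns a dict with "image" (420x560x3 uint8, red, green, blue), "intrinsics" (3x3 intrinsics, pixels), "cam_to_world" (4x4, takes a point from camera to world coordinates); the wrist camera has in their place "mount" (4x4, takes a point from camera to tool coordinates, whose origin is the TCP and whose axes are the flange's). Camera axes: x right, y up, looking along -z (the intrinsics and any distortion apply to the point x, -y, -z); pixel columns grow to the right and rows downward; lengths in m; the calibration is good to about 2 mm. The wrist camera is an equidistant fisheye: a pixel r from the principal point sees the ray r / f radians off the axis. A picture is of the moment at which its call begins: read the wrist's pose just before it. There is no depth.
- ctrl.finish_job(): hands the job in, once; it reports no verdict.
The state is a dict: "time_s": time; "qpos": joint angles; "qd": joint speeds; "joint_efforts": joint torques, N m; "eef_pos": TCP position; "tcp_rot": TCP orientation; "ft_force": force on the tool from outside, world axes, zero at the start; "moment": the same for the moment, N m; "gripper_width": finger opening in m.
Only numpy, scipy, OpenCV 4.12 (cv2) and the standard library are available. Lean on these libraries where they do the work, as an engineer would, in place of code of your own. Each camera call takes 0.05 s, during which the arm holds its last target. There are 200 camera calls.

## Task

Lift the green firmness tester out of its wooden stand and check the bamboo shoot that carries the blue dot: set the tip of the tester's steel plunger on the blue dot, with the tester square to the shoot's sloping flank there and its red pointer turned towards the shoot's pointed end, and press gently so that the plunger sinks about half-way in. Keep the gripper off the shoot and do not disturb the tape roll, the cup or the price stand. Finish while still holding the tester pressed there: do not let go or put it back.

Things in the scene. Friction and masses are not known exactly. Their poses are not given: they have to be found in the camera images.
- tester_mid (a point): Mid-barrel of the loose green firmness tester (195 g), on its axis: grip here. Round tool, 131 mm long; barrel 32 mm in diameter from 41 mm below to 31 mm above this point, white cap 6 mm above it; below, a black flange 44 mm across, 8 mm thick, then a steel nose 18 mm across. z: axis, from plunger up to cap; x: the red pointer's direction. Free plunger's tip: 94 mm below.
- tester_pointer (a point): Outer end of the red pointer, a flat bar 9 mm wide and 6 mm thick that sticks out sideways at the flange, 42 mm from the tester's axis and 44 mm below tester_mid. Axes as for tester_mid.
- tester_tip (a point): Centre of the flat end face of the tester's plunger, 10 mm in diameter, which stands 14 mm out of the nose when free; the point moves with the plunger. Axes as for tester_mid.
- plunger (a joint): How far the tester's plunger is pushed in: 0 m free, 0.012 m at its stop. Spring of 500 N/m without preload: half-way (6 mm) takes 3 N, the stop is reached at 6 N.
- spot: The marked spot: a blue dot 12 mm in diameter in the middle of a cream disc 26 mm in diameter, on the ridge of the shoot's upper flank. The origin is the centre of the dot on the surface. z points square out of the flank (19.6 degrees off vertical, leaning towards the pointed end); x runs down along the flank towards the shoot's pointed end.
- shoot: The shoot to be checked, on its side in a white foam tray, fixed. A brown cone 250 mm long, pointed end towards -x. Origin: on the table right below the blue dot (76 mm below it); z up. Tray 290 by 150 by 26 mm high, centred 40 mm towards -x. The cream cut end (100 mm across) lies about 90 mm towards +x and is the highest part, 105 mm above the table.
- stand: Fixed wooden block 90 by 90 by 55 mm high with a vertical through hole of 23 mm in the middle, in which the tester stands, its flange on the block's top. The origin is the centre of its underside.
- tape: Loose roll of packing tape lying flat, 90 mm in diameter, 24 mm high, 10 to 20 cm from the stand; leave it alone. Origin: centre of its underside.
- cup: Loose blue cup, 70 mm in diameter, 85 mm high, beyond the shoot's cut end; leave it alone. Origin: centre of its underside.
- pricestand: Loose wooden price stand with a paper card, 50 by 60 mm, 72 mm high, near the middle of the table; leave it alone. Origin: centre of its underside.
Things that resemble listed ones, but are neither listed nor needed, are in the scene too. What is shaped like the part that bears tester_mid but pink is not meant.

How it is judged:
On the way:
1. the tester has been lifted clear of its stand, in the gripper (z of tester_tip in the frame of stand above 0.06 m and contact force between the fingers and tester above 1 N), for 0.2 s.
At the end, for the whole second after the job is handed in: The gripper still holds the tester at rest: plunger tip within 8 mm of the blue dot's centre, pressing on the shoot with 0.7 to 8 N, plunger 2 to 10.5 mm in; axis within 0.17 rad of square to the flank; pointer within 0.22 rad of the direction to the pointed end; clear of the stand (distance between tester_tip and spot below 0.008 m and angle between the z axis of tester_mid and the z axis of spot, either way round below 0.17 rad and angle between the x axis of tester_mid and the x axis of spot, either way round below 0.22 rad and x of tester_pointer in the frame of spot above 0.02 m and value of joint plunger between 0.002 and 0.0105 m and contact force between plunger and shoot between 0.7 and 8 N and contact force between the fingers and tester above 1 N and contact force between tester and stand below 0.1 N and linear speed of tester below 0.02 m/s); the arm keeps its last pose, push and grip.
It fails at once if the tester is pushed hard against the shoot (over 15 N) (contact force between tester and shoot above 15 N).
It fails at once if the gripper or arm touches the shoot or its tray (contact force between any of the fingers, the arm and shoot above 1 N).
It fails at once if the tape roll, the cup or the price stand is disturbed (moved over 15 mm) (distance of any of tape, cup, pricestand from where it was at the start of the episode above 0.015 m).
It also fails if it takes over 48 s, if anything falls off the work surface, if the arm or the gripper's body presses on something with over 40 N, if the wrist force passes 120 N, or if a joint passes its speed limit or range.

## Working session

There is one attempt and no reset: what is moved stays moved. The work goes in short steps, Python scripts to look and compute and a shell command to move; the robot and the scene stay as the last step left them, time stands still between calls to the robot, and variables do not carry over. Pictures are saved under pics/ and viewed, about 8 in all and at most 12, crops included, and the job is handed in when it is done.

```bash
mkdir -p pics; ls
python3 - <<'E'
from rig import ctrl, imaging
import cv2
print(ctrl.state())
for n in("scene","top"):
    d=imaging.get_image(n); cv2.imwrite(f"pics/{n}0.png",d["image"][:,:,::-1]); print(n,d["intrinsics"],d["cam_to_world"])
E
```

```text
pics
{'time_s': 0.0, 'qpos': array([ 1.19941172,  0.43525814,  0.02495686,  1.57407863, -0.01158525,
        1.13399014, -0.07510662]), 'qd': array([ 5.93195620e-04, -1.49273376e-04, -2.66934679e-04,  1.91114007e-03,
       -5.00062444e-04, -2.12028415e-04,  7.03833802e-05]), 'joint_efforts': array([-5.91437893e-04, -6.70482802e+01,  1.02497589e+00, -3.16217172e+01,
        1.56045298e-02,  1.24147764e-02, -1.16368406e-05]), 'eef_pos': array([ 0.16579406, -0.60209604,  0.23051108]), 'tcp_rot': array([-3.11174251e+00, -4.20642571e-01,  5.68583391e-04]), 'ft_force': array([ 0.3246441 , -0.79765537,  0.16858053]), 'moment': array([ 0.00019049, -0.00534018,  0.00528109]), 'gripper_width': 0.08499340857015024}
scene [[524.02746796   0.         283.61672528]
 [  0.         524.02746796 217.3344728 ]
 [  0.           0.           1.        ]] [[ 0.30233106 -0.57808995  0.75789705  1.3128704 ]
 [ 0.95318766  0.17884311 -0.24382049 -0.21913718]
 [ 0.00540551  0.79613262  0.60509804  0.65865222]
 [ 0.          0.          0.          1.        ]]
top [[401.61104719   0.         283.56305843]
 [  0.         401.61104719 209.36668617]
 [  0.           0.           1.        ]] [[-0.02158959  0.99528205 -0.09459141  0.50257189]
 [-0.99830106 -0.02658282 -0.05184928 -0.00375425]
 [-0.05411916  0.0933113   0.99416504  0.80975655]
 [ 0.          0.          0.          1.        ]]
```

View pics/top0.png

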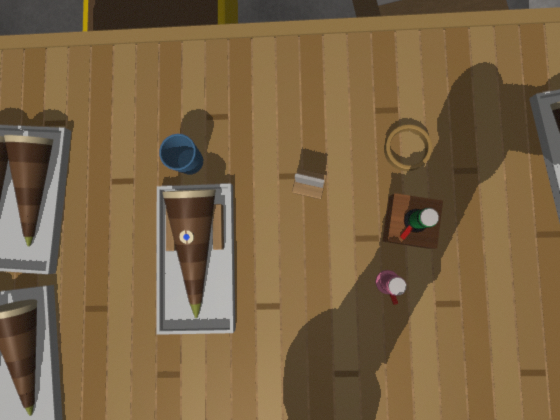

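View pics/scene0.png

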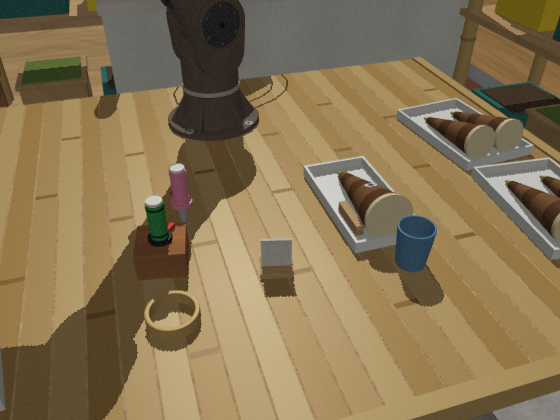

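Top view: tester cap about (429,217), red pointer (406,233), blue dot (186,237), shoot tip (196,310). The pink decoy is at (392,285). In the scene view the cap is about (154,202).

```bash
cat > h.py <<'E'
import numpy as np, cv2
from rig import ctrl, imaging
from scipy.spatial.transform import Rotation as R
def ray(d,u,v):
    K=d["intrinsics"];T=d["cam_to_world"]
    r=T[:3,:3]@np.array([(u-K[0,2])/K[0,0],-(v-K[1,2])/K[1,1],-1]);return T[:3,3],r
def plane(d,uv,z):
    o,r=ray(d,*uv);return o+r*(z-o[2])/r[2]
def tri(da,a,db,b):
    (o,r),(p,s)=ray(da,*a),ray(db,*b)
    t=np.linalg.lstsq(np.c_[r,-s],p-o,rcond=None)[0];A,B=o+r*t[0],p+s*t[1]
    return (A+B)/2,np.linalg.norm(A-B)
def blob(im,lo,hi,box):
    h=cv2.cvtColor(im,cv2.COLOR_RGB2HSV);m=cv2.inRange(h,lo,hi);k=np.zeros_like(m);x0,y0,x1,y1=box
    k[y0:y1,x0:x1]=m[y0:y1,x0:x1]
    n,l,s,c=cv2.connectedComponentsWithStats(k)
    i=1+np.argmax(s[1:,4]);return c[i],s[i],(l==i)
E
python3 - <<'E'
from h import *
t=imaging.get_image("top");s=imaging.get_image("scene")
ct,st,_=blob(t["image"],(0,0,150),(180,70,255),(410,200,445,232)); print("cap top",ct,st)
cs,ss,_=blob(s["image"],(0,0,150),(180,70,255),(140,192,170,215)); print("cap scene",cs,ss)
print("cap",plane(t,ct,.141),plane(s,cs,.139),tri(t,ct,s,cs))
rt,q,m=blob(t["image"],(0,150,80),(8,255,255),(390,215,425,245)); print("red",rt,q,plane(t,rt,.063))
ys,xs=np.nonzero(m);P=np.array([plane(t,(x,y),.063)[:2] for x,y in zip(xs,ys)]);print("red ends",P[np.argmax(P[:,1])],P[np.argmin(P[:,0])], P.mean(0))
l=cv2.fitLine(np.float32(P),cv2.DIST_L2,0,.01,.01).ravel();print("red line",l,np.arctan2(l[1],l[0]))
bt,q,_=blob(t["image"],(100,120,60),(130,255,255),(175,225,200,250));print("dot",bt,q,plane(t,bt,.076))
bs,q,_=blob(s["image"],(100,80,40),(130,255,255),(355,175,385,195));print("dot s",bs,q,plane(s,bs,.076),tri(t,bt,s,bs))
gt,q,m=blob(t["image"],(20,100,40),(45,255,255),(180,295,210,325));print("tip",gt,q,plane(t,gt,.03))
# tray outline (bright, unsaturated)
bx=(145,175,245,340);h=cv2.cvtColor(t["image"],cv2.COLOR_RGB2HSV);m=cv2.inRange(h,(0,0,90),(180,60,255));k=0*m;k[bx[1]:bx[3],bx[0]:bx[2]]=m[bx[1]:bx[3],bx[0]:bx[2]]
p=np.argwhere(k)[:,::-1];b=cv2.boxPoints(cv2.minAreaRect(p.astype(np.float32)));W=np.array([plane(t,x,.026)[:2] for x in b]);print("tray",W,W.mean(0),[np.linalg.norm(W[i]-W[i-1]) for i in range(4)],[np.arctan2(*(W[i]-W[i-1])[::-1]) for i in range(4)])
# stand
m=cv2.inRange(h,(0,90,20),(12,230,110))
cv2.imwrite("pics/crop.png",np.hstack([cv2.resize(t["image"][180:320,350:480,::-1],None,fx=4,fy=4)[:, :],cv2.resize(t["image"][180:320,170:230,::-1],None,fx=4,fy=4)]))
E
```

```text
cap top [429.08108108 217.09459459] [421 209  17  17 222]
cap scene [152.90225564 199.89473684] [145 195  17  10 133]
cap [ 0.5470981  -0.20746852  0.141     ] [ 0.54896177 -0.20837824  0.139     ] (array([ 0.5473108 , -0.20838425,  0.1378896 ]), np.float64(6.200009789798124e-05))
red [405.63736264 232.53846154] [400 226  12  14  91] [ 0.52506587 -0.18754922  0.063     ]
red ends [ 0.517158   -0.17698541] [ 0.51334737 -0.18401616] [ 0.5250692  -0.18755021]
red line [ 0.77090716 -0.6369475   0.5250692  -0.18755022] -0.69053215
dot [186.  236.5] [184 234   5   6  24] [0.52679485 0.21634678 0.076     ]
dot s [370.28571429 184.42857143] [369 184   4   2   7] [0.53048499 0.21474015 0.076     ] (array([0.52682692, 0.21697196, 0.07328783]), np.float64(0.0003776762333624602))
tip [195.44047619 308.45238095] [191 303  10  14  84] [0.38915222 0.21145208 0.03      ]
tray [[0.63722089 0.29267671]
 [0.63249073 0.1366591 ]
 [0.33942142 0.13951968]
 [0.34096362 0.29012541]] [0.48752417 0.21474522] [np.float64(0.29626825857424594), np.float64(0.15608930089614714), np.float64(0.29308326516550515), np.float64(0.15061362096013775)] [np.float64(0.008611571786250835), np.float64(-1.6011052066918487), np.float64(3.1318321890385237), np.float64(1.5605567074901947)]
```

View pics/crop.png

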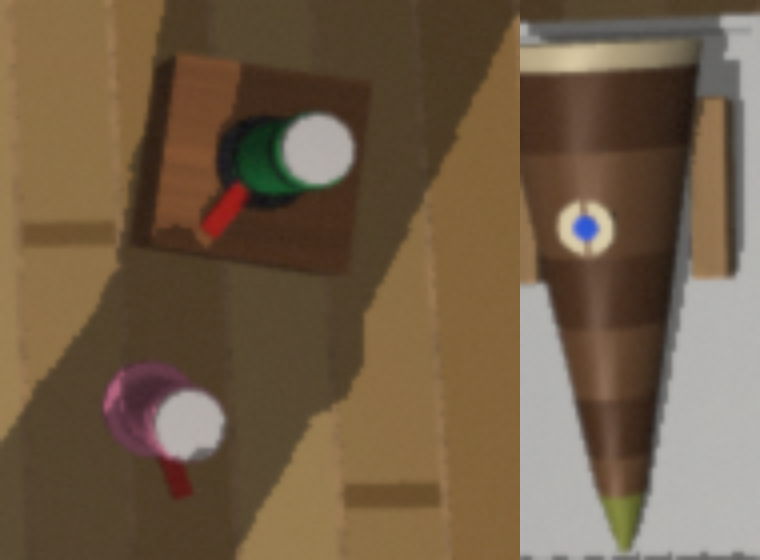

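Triangulation puts the tester at about (0.547,-0.208), with its pointer yawed about 138°. The dot is at (0.527,0.217,0.075) and the shoot points along -x. I'll write a helper that gives each move's shift and turn, then go above the tester.

```bash
cat >> h.py <<'E'
def go(p,Rt,label=""):
    s=ctrl.state();R0=R.from_rotvec(s["tcp_rot"]);d=R0.inv().apply(np.array(p)-s["eef_pos"])
    print(label,np.round(d/.025,3),np.round((R0.inv()*Rt).as_rotvec(),4))
def down(yaw):  # tool x at yaw, z down
    c,n=np.cos(yaw),np.sin(yaw);return R.from_matrix(np.array([[c,n,0],[n,-c,0],[0,0,-1]]))
GR=down(np.radians(48.5))
E
python3 -c "
from h import *
go([.547,-.208,.21],GR,'above')"
```

```text
above [ 18.885 -11.157   0.842] [-9.000e-04 -2.000e-04 -5.778e-01]
```

```bash
python3 -m jog '1 -0.6 0 0 0 -0.04 -1;2 -1.2 0.1 0 0 -0.08 -1;3.3 -2 0.2 0 0 -0.12 -1;4.6 -2.7 0.3 0 0 -0.17 -1;5.9 -3.5 0.4 0 0 -0.22 -1;7.2 -4.3 0.5 0 0 -0.27 -1;8.5 -5 0.6 0 0 -0.32 -1;9.8 -5.8 0.7 0 0 -0.37 -1;11.1 -6.6 0.8 0 0 -0.42 -1;12 -7.1 0.84 0 0 -0.46 -1'; python3 -c "
from h import *
go([.547,-.208,.21],GR,'above')"
```

```text
time_s: 1.03
eef_pos: [0.4103, -0.3479, 0.2098]
tcp_rot: [-2.93, -1.127, -0.002]
ft_force: [1.1, 0.1, -0.2]
gripper_width: 0.0857
above [ 7.809e+00 -4.870e-01  5.000e-03] [-0.0013 -0.0017 -0.112 ]
```

```bash
python3 -m jog '1.3 -0.1 0 0 0 -0.03 -1;2.6 -0.2 0 0 0 -0.06 -1;3.9 -0.3 0 0 0 -0.09 -1;5.2 -0.4 0 0 0 -0.11 -1;6.3 -0.45 0 0 0 -0.11 -1;7.2 -0.49 0 0 0 -0.11 -1;7.6 -0.49 0 0 0 -0.11 -1;7.81 -0.49 0 0 0 -0.11 -1;7.81 -0.49 0 0 0 -0.11 -1;7.81 -0.49 0 0 0 -0.11 -1'
python3 - <<'E'
from h import *
go([.547,-.208,.085],GR,'grasp')
d=imaging.get_image("wrist");print(d["mount"],d["intrinsics"],ctrl.state()["qpos"]);cv2.imwrite("pics/w1.png",d["image"][:,:,::-1])
E
```

```text
time_s: 1.87
eef_pos: [0.546, -0.2093, 0.2099]
tcp_rot: [-2.865, -1.285, 0.0]
ft_force: [-0.1, -0.4, 0.5]
gripper_width: 0.0854
grasp [6.200e-02 4.000e-03 4.995e+00] [-0.0015 -0.0007 -0.0033]
[[ 2.84079881e-04  9.59465812e-01  2.81824901e-01  7.03317974e-02]
 [ 9.99999567e-01 -5.22328288e-04  7.70252652e-04  2.17472359e-05]
 [ 8.86236204e-04  2.81824560e-01 -9.59465545e-01 -1.43391408e-01]
 [ 0.00000000e+00  0.00000000e+00  0.00000000e+00  1.00000000e+00]] [[325.1922621    0.         278.62074379]
 [  0.         325.1922621  213.26275916]
 [  0.           0.           1.        ]] [ 0.47447956  0.40773007 -0.27466611  1.68364605  0.12163457  1.06799875
 -0.56603334]
```

View pics/w1.png

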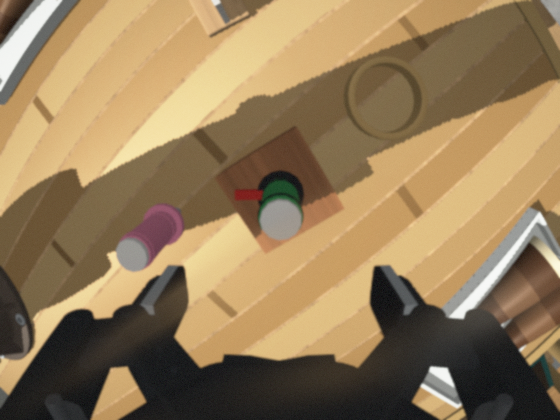

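The wrist view shows the cap centred between the jaws at (281,217). The pointer runs along -tool y (236–260,194), as planned. I'll descend and grip.

```bash
python3 -m jog '0.06 0 0.5 0 0 0 -1;0.06 0 1.2 0 0 0 -1;0.06 0 2 0 0 0 -1;0.06 0 2.8 0 0 0 -1;0.06 0 3.6 0 0 0 -1;0.06 0 4.3 0 0 0 -1;0.06 0 4.8 0 0 0 -1;0.06 0 5 0 0 0 -1;0.06 0 5 0 0 0 -1;0.06 0 5 0 0 0 -1' && python3 -m jog '0 0 0 0 0 0 0;0 0 0 0 0 0 0.5;0 0 0 0 0 0 1;0 0 0 0 0 0 1;0 0 0 0 0 0 1;0 0 0 0 0 0 1;0 0 0 0 0 0 1;0 0 0 0 0 0 1;0 0 0 0 0 0 1;0 0 0 0 0 0 1'
```

```text
time_s: 2.75
eef_pos: [0.5465, -0.2092, 0.0855]
tcp_rot: [-2.867, -1.282, 0.0]
ft_force: [-0.4, -0.1, 0.6]
gripper_width: 0.0854
time_s: 3.58
eef_pos: [0.5468, -0.2094, 0.086]
tcp_rot: [-2.867, -1.282, -0.001]
ft_force: [-0.9, -0.1, 5.4]
gripper_width: 0.0309
```

```bash
python3 -m jog '0 0 -0.3 0 0 0 1;0 0 -0.8 0 0 0 1;0 0 -1.5 0 0 0 1;0 0 -2.3 0 0 0 1;0 0 -3.1 0 0 0 1;0 0 -3.9 0 0 0 1;0 0 -4.7 0 0 0 1;0 0 -5.4 0 0 0 1;0 0 -5.9 0 0 0 1;0 0 -6 0 0 0 1'
python3 - <<'E'
from h import *
s=ctrl.state()
ims=[imaging.get_image(n)["image"] for n in("scene","wrist","top")]
cv2.imwrite("pics/lift.png",np.hstack([cv2.resize(ims[0][60:280,80:280],(400,440)),cv2.resize(ims[1][150:370,180:380],(400,440))])[:,:,::-1])
print(s["ft_force"],s["gripper_width"])
# goal: tester frame in tool: axis = -z tool, mid at TCP - .019 z, pointer = -y tool
y=np.pi+.02
for off in(.05,):
    pass
a=np.radians(19.6);h=np.array([np.cos(y),np.sin(y),0]);zs=np.sin(a)*h+np.cos(a)*np.array([0,0,1]);xs=np.cos(a)*h-np.sin(a)*np.array([0,0,1])
tz=-zs;ty=-xs;tx=np.cross(ty,tz);RT=R.from_matrix(np.c_[tx,ty,tz])
dot=np.array([.527,.2165,.0755]);p=dot+zs*(.094-.019+.05)
print("hover TCP",p);go(p,RT)
E
```

```text
time_s: 4.42
eef_pos: [0.5477, -0.2095, 0.2387]
tcp_rot: [2.866, 1.282, 0.005]
ft_force: [0.6, 0.2, -2.2]
gripper_width: 0.0306
[ 0.62693621  0.22258878 -2.20940167] 0.0306435152848529
hover TCP [0.48507694 0.21566143 0.19325718]
 [ 11.038 -13.157   1.704] [-0.3266  0.1276 -0.7422]
```

View pics/lift.png

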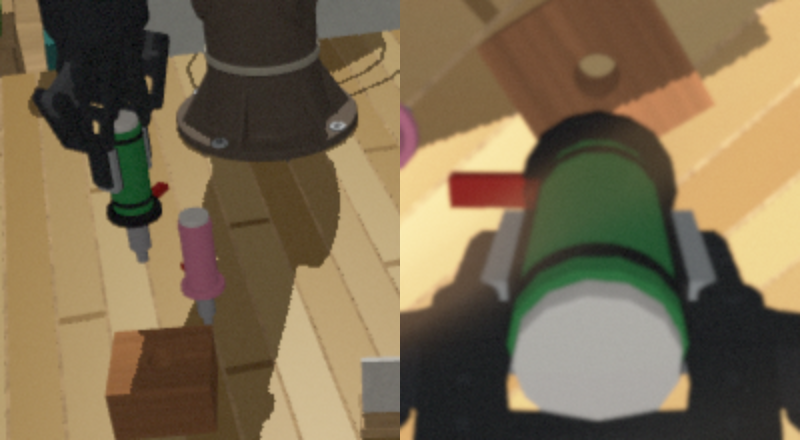

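The lift worked: tester upright, pointer along -tool y. Next I'll travel to the hover pose.

```bash
python3 -m jog '0.3 -0.4 0 -0.01 0 -0.02 1;0.8 -1 0 -0.02 0.01 -0.05 1;1.5 -1.8 0 -0.04 0.02 -0.1 1;2.2 -2.6 0 -0.07 0.03 -0.15 1;3 -3.5 0 -0.09 0.04 -0.2 1;3.7 -4.4 0 -0.11 0.04 -0.25 1;4.4 -5.2 0 -0.13 0.05 -0.3 1;5.1 -6.1 0 -0.15 0.06 -0.35 1;5.7 -6.8 0 -0.16 0.06 -0.37 1;6 -7.2 0 -0.16 0.06 -0.37 1'
cat >> h.py <<'E'
y=np.pi+.02;a=np.radians(19.6);hh=np.array([np.cos(y),np.sin(y),0]);ez=np.array([0,0,1.])
zs=np.sin(a)*hh+np.cos(a)*ez;xs=np.cos(a)*hh-np.sin(a)*ez
RT=R.from_matrix(np.c_[np.cross(xs,zs),-xs,-zs]);dot=np.array([.527,.2165,.0755])
E
python3 -c "
from h import *
go(dot+zs*.125,RT)"
```

```text
time_s: 5.4
eef_pos: [0.5103, 0.0257, 0.2346]
tcp_rot: [2.476, 1.725, 0.179]
ft_force: [-0.2, -0.0, -1.7]
gripper_width: 0.0304
 [ 6.736 -3.817  1.241] [-0.1695  0.065  -0.367 ]
```

```bash
python3 -m jog '0.4 -0.2 0 -0.02 0.01 -0.04 1;1.1 -0.6 0.1 -0.04 0.01 -0.08 1;2 -1.1 0.2 -0.06 0.02 -0.13 1;2.9 -1.7 0.4 -0.09 0.03 -0.19 1;3.8 -2.2 0.6 -0.11 0.04 -0.24 1;4.7 -2.7 0.8 -0.13 0.05 -0.29 1;5.6 -3.2 1 -0.15 0.06 -0.34 1;6.3 -3.6 1.1 -0.17 0.065 -0.367 1;6.74 -3.82 1.24 -0.17 0.065 -0.367 1;6.74 -3.82 1.24 -0.17 0.065 -0.367 1'
python3 - <<'E'
from h import *
go(dot+zs*.125,RT,"hover err")
T=imaging.get_image("top");S=imaging.get_image("scene")
cv2.imwrite("pics/hov.png",np.hstack([cv2.resize(S["image"][80:240,290:430],(525,600)),cv2.resize(T["image"][200:320,140:195],(275,600))])[:,:,::-1])
W=imaging.get_image("wrist");cv2.imwrite("pics/hovw.png",W["image"][:,:,::-1])
E
```

```text
time_s: 6.23
eef_pos: [0.4831, 0.2185, 0.1915]
tcp_rot: [2.013, 2.064, 0.354]
ft_force: [-0.1, 0.7, -1.5]
gripper_width: 0.0307
hover err [-0.116  0.095 -0.041] [-0.0023 -0.0019  0.0046]
```

View pics/hov.png

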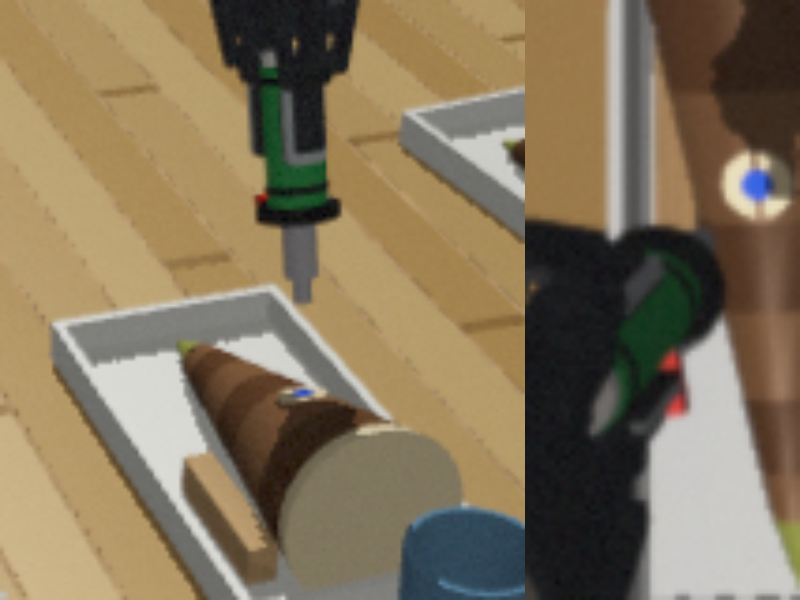

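View pics/hovw.png

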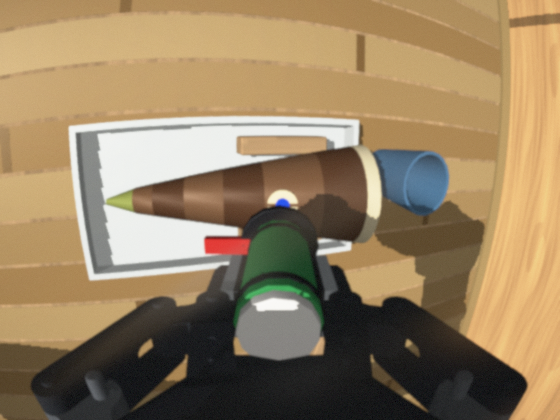

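Hover is close. The scene view shows the tip at about (370.5,159.5) and the dot at (370.5,184.8). I'll check these against projected predictions and refine the dot estimate.

Run:
```python
from h import *
T=imaging.get_image("top");S=imaging.get_image("scene");s=ctrl.state()
def proj(d,p):
    M=d["cam_to_world"];c=M[:3,:3].T@(np.array(p)-M[:3,3]);K=d["intrinsics"];return np.round([K[0,2]+K[0,0]*c[0]/-c[2],K[1,2]+K[1,1]*c[1]/c[2]],1)
Rm=R.from_rotvec(s["tcp_rot"]).as_matrix();tip=s["eef_pos"]+Rm[:,2]*.075
print("tip pred",tip,proj(S,tip));print("flange c",proj(S,s["eef_pos"]+Rm[:,2]*.026),"ptr",proj(T,s["eef_pos"]+Rm[:,2]*.025-Rm[:,1]*.042))
print("dot pred",proj(S,dot),proj(T,dot))
c=S["image"][178:192,360:382].astype(int);print(c[...,2]-c[...,0])
# tester silhouette edges in scene: nose columns per row
g=cv2.cvtColor(S["image"],cv2.COLOR_RGB2HSV)
for r in(142,146,150,155,157,159,161): print(r,g[r,358:384,1])
# reposition hint
go(np.array([.5272,.2163,.076])+zs*.087,RT,"12mm above")
```

```text
tip pred [0.51038677 0.21478762 0.1223562 ] [368.4 159.5]
flange c [367.2 135. ] ptr [173.1 279.7]
dot pred [370.3 183.6] [186.  236.4]
[[-48 -19  -7  -7  -4  -4  -6  -4  -4  -5  -6  -2  -1  -4  -4  -5  -4  -3
   -5  -4  -5  -4]
 [-63 -60 -44 -27 -10  -6  -6  -6  -5  -6  -5  -3  -5  -3  -3  -4  -3  -4
   -5  -3  -5  -3]
 [-59 -55 -53 -54 -53 -41 -15  -6  -6  -6  -5  -4  -3  -5  -2  -2  -4  -2
   -5  -2  -3  -3]
 [-54 -56 -53 -54 -57 -52 -58 -55 -26 -14  -6  -5  -6  -5  -4  -4  -3  -3
   -4  -4  -4  -2]
 [-53 -61 -57 -58 -61 -59 -58 -58 -57 -55 -44 -19  -9  -9 -11  -6  -7  -4
   -2  -2  -4  -2]
 [-51 -51 -52 -54 -57 -52 -50 -53 -36 -25 -22 -24 -22 -26 -26 -25 -20  -7
   -4  -4  -3  -5]
 [-52 -53 -54 -59 -51 -53 -43 -38  37 107 164 164 105  41 -38 -44 -45 -20
   -8  -5  -6  -5]
 [-50 -59 -59 -63 -46 -35 -31  -5  43  63  73  47  40 -17 -44 -46 -45 -41
  -27 -11  -7  -6]
 [-54 -62 -60 -61 -36 -30 -30 -29 -42 -46 -45 -44 -54 -63 -61 -57 -62 -63
  -67 -53 -39 -25]
 [-58 -60 -62 -57 -37 -30 -30 -31 -32 -48 -55 -36 -35 -30 -36 -26 -29 -31
  -60 -62 -61 -63]
 [-59 -59 -54 -37 -32 -29 -37 -34 
[... 472 characters left out ...]
14 116  86  25   6   8   5   3   3   5   6  44 102 102
 107 101 104 103 102 104 104 104]
150 [112 113 112 114 111 119 105  29   8   6   5   8   3   5   5   9 102 103
 103 104 104 103 104 102 108 102]
155 [105  92  92  83  71  88 108 113 113  49   3   3  10   8 100 114 114 113
 115 112 110 107 105 107 106 104]
157 [  7   6   8   7   6   7  32  83 109  73  14   5  11   3 102 110 113 116
 114 114 115 113 107 108 106 106]
159 [ 12   8   6   8   7   8   6   6  41  55   5   5   8   0  90 112 114 114
 111 115 114 114 114 112 102 104]
161 [ 10   6  10   9  12   9  12   7   6   5  40  83  95 102 116 114 112 114
 113 116 115 113 114 115 116 110]
12mm above [0.045 0.012 1.493] [-0.0001  0.0014 -0.0015]
```

The observed tip column is about 1 px (+2 mm in y) off the prediction, and the dot is about 1 mm farther in x. I'll fold both into the target and approach to about 12 mm.

```bash
python3 -m jog '0 0.01 0.1 0 0 0 1;0 0.02 0.3 0 0 0 1;0 0.03 0.5 0 0 0 1;0 0.04 0.7 0 0 0 1;0 0.04 0.9 0 0 0 1;0 0.04 1.1 0 0 0 1;0 0.04 1.3 0 0 0 1;0 0.04 1.4 0 0 0 1;0 0.04 1.5 0 0 0 1;0 0.04 1.5 0 0 0 1'
python3 - <<'E'
from h import *
S=imaging.get_image("scene");T=imaging.get_image("top");s=ctrl.state()
W=imaging.get_image("wrist")
cv2.imwrite("pics/near.png",np.hstack([cv2.resize(S["image"][110:210,330:410],(400,500)),cv2.resize(T["image"][215:265,160:200],(400,500))])[:,:,::-1])
go(np.array([.528,.2155,.076])+zs*.069,RT,"pressed 6mm");print(s["ft_force"],s["gripper_width"])
E
```

```text
time_s: 7.32
eef_pos: [0.4987, 0.2145, 0.1575]
tcp_rot: [2.018, 2.056, 0.353]
ft_force: [0.1, 0.1, -2.3]
gripper_width: 0.031
pressed 6mm [0.009 0.    0.728] [ 0.0001  0.0012 -0.0014]
[-0.50536537  0.6783211  -2.59149359] 0.031004760487278016
```

View pics/near.png

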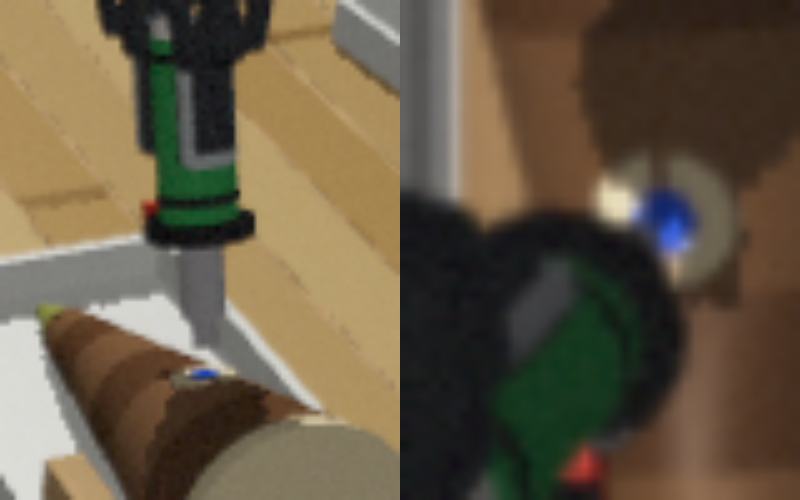

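The near view shows the tip above the dot: tip at crop (207,344), dot at (205,375), a gap of about 12 mm. I'll press in slowly to a nominal 3 mm first and check the force.

```bash
python3 -m jog '-0.02 0 0.1 0 0 0 1;-0.03 0 0.2 0 0 0 1;-0.03 0 0.3 0 0 0 1;-0.03 0 0.4 0 0 0 1;-0.03 0 0.48 0 0 0 1;-0.03 0 0.54 0 0 0 1;-0.03 0 0.58 0 0 0 1;-0.03 0 0.6 0 0 0 1;-0.03 0 0.6 0 0 0 1;-0.03 0 0.6 0 0 0 1'
python3 - <<'E'
from h import *
F=[]
for i in range(5):
    S=imaging.get_image("scene");F.append(ctrl.state()["ft_force"])
F=np.mean(F,0);print(F,"axial",F@zs);go(np.array([.528,.2148,.076])+zs*.069,RT,"pressed 6mm")
E
```

```text
time_s: 8.3
eef_pos: [0.5038, 0.2141, 0.1441]
tcp_rot: [2.018, 2.055, 0.354]
ft_force: [-0.6, 0.3, -0.8]
gripper_width: 0.0304
[-0.86217557 -0.31363992 -0.1370386 ] axial 0.16216615718727453
pressed 6mm [ 0.01  -0.001  0.131] [ 0.0002  0.0012 -0.0014]
```

Axial force rose by about 2 N from the -2 N baseline, so the plunger is about 4 mm in. I'll push 2 mm further and let it settle.

```bash
python3 -m jog '0 0 0.02 0 0 0 1;0 0 0.04 0 0 0 1;0 0 0.06 0 0 0 1;0 0 0.08 0 0 0 1;0 0 0.08 0 0 0 1;0 0 0.08 0 0 0 1;0 0 0.08 0 0 0 1;0 0 0.08 0 0 0 1;0 0 0.08 0 0 0 1;0 0 0.08 0 0 0 1'
python3 - <<'E'
from h import *
F=[]
for i in range(8):
    S=imaging.get_image("scene");F.append(ctrl.state()["ft_force"])
W=imaging.get_image("wrist");T=imaging.get_image("top")
F=np.mean(F,0);print(F,"axial",F@zs);go(np.array([.528,.2148,.076])+zs*.069,RT,"pressed 6mm");print(ctrl.state()["gripper_width"],np.abs(ctrl.state()["qd"]).max())
cv2.imwrite("pics/fin.png",np.hstack([cv2.resize(S["image"][120:200,335:405],(437,500)),cv2.resize(W["image"][140:260,180:260+20],(363,440)).copy() if 0 else cv2.resize(W["image"][150:270,195:282],(362,500))])[:,:,::-1])
E
```

```text
time_s: 9.38
eef_pos: [0.5045, 0.214, 0.1422]
tcp_rot: [2.018, 2.055, 0.354]
ft_force: [-2.3, -0.1, -0.2]
gripper_width: 0.031
[-1.14491342 -0.55988592  0.3934315 ] axial 0.758377314501409
pressed 6mm [ 0.01  -0.     0.051] [ 0.0001  0.0012 -0.0014]
0.030955112779694285 0.0015181816402260351
```

View pics/fin.png

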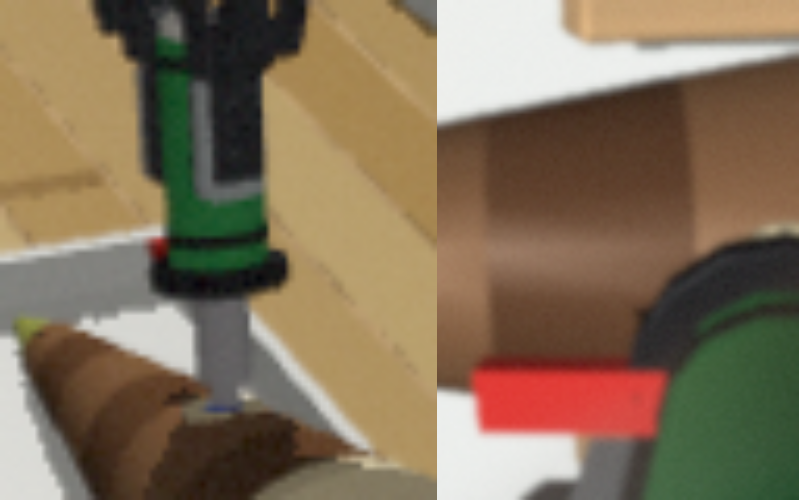

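The plunger sits on the dot, with a thin blue sliver at crop (222,408) showing in front of it. Contact is about 2.8 N, roughly half-way in. Handing in.

```bash
python3 -c "
from rig import ctrl
print(ctrl.finish_job())"
```

```text
the job is handed in; nothing more can be done
None
```

I lifted the green tester out of its stand, carried it to the shoot with the blue dot and pressed the plunger onto the dot. The job was handed in at about 10 s with the gripper still holding the tester; `finish_job` gives no verdict.

**What the last checks showed:**
- **Press:** the force along the tester rose about 2.8 N above its free-hanging level, which puts the plunger roughly 5.5 mm in. That is an estimate, because the baseline was only a couple of noisy readings. From position alone the plunger would be about 4.7 mm in, so the two differ by about 1 mm; both are inside the allowed 2 to 10.5 mm.
- **Angle and pointer:** the arm was within 0.002 rad of the planned square-to-flank pose. In the pictures the pointer faced the shoot's pointed end.
- **Tip on the dot:** the last scene picture shows the plunger on the dot, with a thin blue sliver on the camera side. I judge it 1–2 mm off centre, against the 8 mm allowed.
- **Grip:** the opening was steady at 31 mm and the arm was at rest.

**What disagreed or was not checked:**
- **Dot position:** the top and scene cameras placed the dot about 3 mm apart in x. I used a value in between.
- **Tip position:** the tip appeared about 2 mm off its predicted place sideways, so I corrected the target by 1–2 mm.
- **Other objects:** I did not measure the tape roll, cup or price stand again at the end. The planned path stayed clear of them.

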